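# Show both painted sides of a finish sample to the desk camera

### The job

Take the sample stick with the orange and the blue side out of the rack and hold it up, top end up, in front of the desk camera's lens: the middle of its painted patch on the lens's line of sight, about 15 cm from the lens, the orange side facing the lens squarely and the stick leaning back to suit the camera's downward look; keep it still there for at least a second. Then give it a quarter turn and show the blue side in the same way, and finish while still holding it there in the air. Do not touch the camera, and leave the other sticks and the bottle where they stand.

Things in the scene. Friction and masses are not known exactly. Their poses are not given: they have to be found in the camera images.
- stick: Pale wooden bar 28 x 28 x 130 mm, about 70 g, upright and loose in a rack pocket, turned any way. Origin: centre of its lower end; z to its top. Side +x has an orange patch, side +y a blue one (26 mm wide, 15 to 90 mm above the lower end); the other sides and the top 40 mm (to grip) are bare. On the top end 10 mm strips of orange and blue mark the edges of those sides.
- stick_mid (a point): Point on the stick's centre line, 60 mm above its lower end (middle of the patches); axes as stick. To be brought onto the lens's line of sight, 160 mm from the lens (the painted side, 14 mm off the centre line, is then 146 mm from it).
- cam_head: The camera's head, fixed on its stand: a white box 50 x 75 x 50 mm, 7 to 57 mm behind a round black lens of 42 mm. Origin: centre of the lens's front, 250 mm above the table. It looks along its -x axis, towards the robot's side and 25 degrees (0.436 rad) below level; y is level, z is its up direction.
- camera: The camera's stand, fixed: a black foot 120 x 100 x 12 mm with a short white line on its front part pointing the way the camera looks, and an aluminium post of 18 mm, 275 mm high, 45 mm behind the foot's centre. Origin: centre of the foot's underside, z up; the camera looks to -x of it; the lens is above the point x = -30 mm, y = 0.
- rack: Dark wooden block, fixed, 200 x 200 x 35 mm, with four round pockets of 44 mm, 25 mm deep (floor 10 mm above the table), 52.5 mm either way from its middle in x and y. Origin: centre of its underside. Each pocket holds one stick; their tops are 140 mm above the table.
- stick_red: Bystander: a finish sample stick just like 'stick' in size and make, standing in another pocket of the rack, but painted red and green. Origin at the centre of its lower end.
- stick_yellow: Bystander: a finish sample stick just like 'stick' in size and make, standing in another pocket of the rack, but painted yellow and white. Origin at the centre of its lower end.
- stick_black: Bystander: a finish sample stick just like 'stick' in size and make, standing in another pocket of the rack, but painted black and green. Origin at the centre of its lower end.
- bottle: Bystander: a small amber glass bottle with a white cap, 54 mm across, 150 mm tall, standing on the table beyond the rack. Origin at the centre of its underside.
Not all that is in view belongs to the job. What is shaped like the stick but pink or turquoise is not meant.

How it is judged:
By the outcome, as a careful person would: the job done as asked, in the order asked, and still so for the second after the job is handed in, while the arm keeps its last pose, push and grip.
It also fails if it takes over 48 s, if anything falls off the work surface, if the arm or the gripper's body presses on something with over 40 N, if the wrist force passes 120 N, or if a joint passes its speed limit or range.

### The arm

A 6-joint arm with a two-finger parallel gripper is mounted at the origin on the work surface. World frame = base frame: x ahead of the robot, y to its left, z up, the work surface at z = 0. Lengths are in mm, angles in rad, forces in N, time in s.
With the tool pointing down it reaches from about 325 to 875 mm from the base axis. Payload 4.4 kg.
Tool frame: the origin (TCP) lies on the centre line of the jaws, within the pads' length; the fingertips stand ahead of it and the grasp point (between the pads) lies 6 mm ahead of it (ctrl.tcp_to_tips is the z of the fingertips in the tool frame, in mm); z points along the fingers, y is the line along which they close (so a half turn about z gives the same grasp; the last joint's range is limited). The gripper opens to 85 mm and grips with 20 to 120 N. Pads are 22 mm wide; open, the fingers measure 114 mm over their backs; the gripper's body (76 mm by 85 mm) begins 54 mm behind the grasp point. The pads swing forward as they close: fully open they stand 13 mm farther back than shut.
Start: joints at [1.188, 0.207, 1.542, -0, 1.393, -0.15], TCP at [132.664, 559.489, 256.282] pointing down, gripper open.
Joint ranges: [-2.73, 2.73], [-0.86, 2.22], [0.23, 2.46], [-1.11, 4.25], [0.08, 2.63], [-2.82, 2.82]. Speed limits (rad/s): [2.79, 2.79, 3.14, 3.14, 3.14, 3.14].

### API

Orientations are given as a 3x3 rotation matrix whose columns are the frame's x, y, z axes.
In Python, from plant import ctrl, sensors, optics gives the robot as it stands. Calls block until the motion is done:
- ctrl.move_ptp(position, orientation): joint-space move of the TCP to a pose.
- ctrl.move_l(position, rot=None, vel=150, threshold=None): straight line of the TCP; rot=None keeps the orientation; vel is the mean speed in mm/s. With threshold (N) it stops when the force on the tool has changed by that much, and returns True; else False.
- ctrl.set_joints(angles): joint-space move.
- ctrl.gripper_to(opening, force=None): finger opening in mm; force is the grip in N (None keeps the last); returns when the fingers have stopped.
- ctrl.hold(seconds).
- ctrl.solve_ik(position, orientation): joint angles nearest the present ones, or None.
- sensors.read_state(): the state.
- optics.grab_frame(name): name is "scene" or "top" or "wrist"; returns (picture, depth): 384x512x3 uint8, red, green, blue; 384x512 float32, mm along the optical axis (not along the pixel's ray), 0 where there is no reading.
- optics.camera_params(name): a dict with "mtx" (3x3 intrinsics, pixels), "R" (3x3) and "t" (3): a world point X has camera coordinates R X + t; the wrist camera has in their place "T_tool_cam" (4x4, takes a point from camera to tool coordinates, whose origin is the TCP and whose axes are the flange's). Camera axes: x right, y down, z forward; pixel columns grow to the right and rows downward; lengths in mm; the calibration is good to about 2 mm. A picture is of the moment at which its call begins: read the wrist's pose just before it. camera_params takes no time and is no camera call.
A pose or a line that the arm cannot do raises ctrl.MotionError and nothing moves.
- ctrl.finish_job(): hands the job in; it is judged then, once.
The state is a dict: "t": time; "q": joint angles; "qvel": joint speeds; "tau": joint torques, N m; "eef_pos": TCP position; "eef_rot": TCP orientation; "force": force on the tool from outside, world axes, zero at the start; "wrist_torque": the same for the moment, N m; "grip_width": finger opening in mm; "grasp_force": force on a finger pad.
Only numpy, scipy, OpenCV 4.12 (cv2) and the standard library are available. Lean on these libraries where they do the work, as an engineer would, in place of code of your own. Each camera call takes 0.05 s, during which the arm holds its last target. There are 200 camera calls.

## Working session

There is one attempt and no reset: what is moved stays moved. The work goes in short steps, each a Python script; the robot and the scene stay as the last script left them, time stands still between calls to the robot, and variables do not carry over. Pictures are saved under pics/ and viewed, at most 10 in all, crops included, and the job is handed in when it is done.

```bash
ls; mkdir -p pics
python3 - <<'E'
from plant import ctrl,sensors,optics
import cv2,numpy as np
for n in("top","scene"):
    p,d=optics.grab_frame(n); np.savez(f"pics/{n}.npz",p=p,d=d); cv2.imwrite(f"pics/{n}.png",p[:,:,::-1])
    c=optics.camera_params(n); print(n,c["mtx"].round(1).tolist(),c["R"].round(3).tolist(),np.round(c["t"],1), "pos",(-c["R"].T@c["t"]).round())
print(optics.camera_params("wrist")["T_tool_cam"],ctrl.tcp_to_tips,sensors.read_state()["t"])
E
```

```text
pics
top [[369.3, 0.0, 257.9], [0.0, 369.3, 195.6], [0.0, 0.0, 1.0]] [[-0.011, -0.999, 0.036], [-0.989, 0.005, -0.149], [0.149, -0.037, -0.988]] [-77.6 640.8 856.4] pos [506. -49. 944.]
scene [[357.6, 0.0, 260.2], [0.0, 357.6, 194.6], [0.0, 0.0, 1.0]] [[0.148, 0.989, -0.02], [0.535, -0.098, -0.839], [-0.831, 0.114, -0.544]] [ -28.9 -190.3 1476.5] pos [1334. -158.  643.]
[[ 1.43156034e-03 -9.56534224e-01 -2.91616579e-01  7.43008568e+01]
 [ 9.99998936e-01  1.45068129e-03  1.50651636e-04  5.26221001e-02]
 [ 2.78939270e-04 -2.91616485e-01  9.56535283e-01 -1.17149683e+02]
 [ 0.00000000e+00  0.00000000e+00  0.00000000e+00  1.00000000e+00]] 25.0 0.1
```

View pics/top.png

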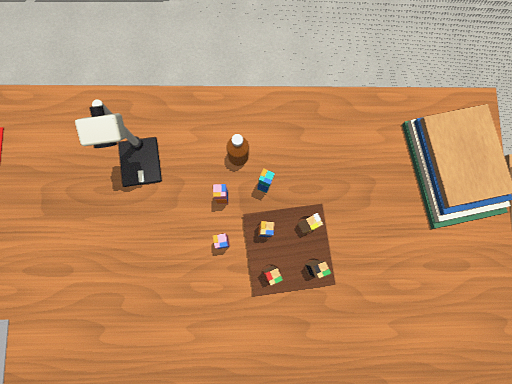

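View pics/scene.png

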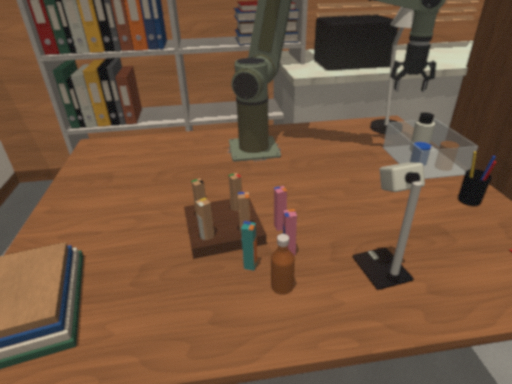

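Top view: the sticks in the rack are blue/orange at (266,229), yellow/white at (314,222), red/green at (273,276) and black/green at (320,270). Outside the rack, the turquoise stick is at (265,180) and the pink ones at (220,192) and (221,241); the bottle is at (237,148). The camera foot is at (140,162), with its white line at (141,177) towards the robot. The only candidate in the rack with orange and blue strips is the one at (266,229). I'll confirm it in an enlarged crop.

```bash
cat > h.py <<'E'
from plant import ctrl,sensors,optics
import cv2,numpy as np
def cam(n,st=None):
    c=optics.camera_params(n)
    if n!="wrist": return c["mtx"],c["R"].T,-c["R"].T@c["t"]
    T=c["T_tool_cam"];Rt=np.array(st["eef_rot"]);return c["mtx"],Rt@T[:3,:3],Rt@T[:3,3]+np.array(st["eef_pos"])
def cast(C,uv,z):
    K,R,o=C;uv=np.atleast_2d(uv).astype(float)
    d=np.c_[uv,np.ones(len(uv))]@np.linalg.inv(K).T@R.T
    return o+d*((z-o[2])/d[:,2])[:,None]
def cloud(C,d):
    K,R,o=C;v,u=np.mgrid[:d.shape[0],:d.shape[1]]
    return (np.stack([(u)*d,(v)*d,d],-1)@np.linalg.inv(K).T)@R.T+o
E
python3 - <<'E'
from h import *
f=np.load("pics/top.npz");p,d=f["p"],f["d"];C=cam("top");P=cloud(C,d)
hsv=cv2.cvtColor(p,cv2.COLOR_RGB2HSV)
def rect(m):
    m=m.astype(np.uint8);n,l,s,c=cv2.connectedComponentsWithStats(m);k=1+s[1:,4].argmax();return l==k
# foot
m=np.zeros(d.shape,bool);m[125:200,105:175]=1
fm=rect(m&(P[...,2]<30)&(hsv[...,2]<70));v,u=np.nonzero(fm)
w=cast(C,np.c_[u,v],12)[:,:2].astype(np.float32)
print("foot",cv2.minAreaRect(w),np.median(P[fm][:,2]))
lm=m&(P[...,2]<30)&(hsv[...,2]>130)&(hsv[...,1]<60);v,u=np.nonzero(lm);print("line",lm.sum(),cast(C,np.c_[u,v],12).mean(0))
hm=rect((P[...,2]>200)&(P[...,2]<330)&(np.indices(d.shape)[1]<160)&(hsv[...,2]>140));print("head",hm.sum(),P[hm].mean(0),P[hm].min(0),P[hm].max(0))
mm=np.zeros(d.shape,bool);mm[195:305,235:345]=1
rm=rect(mm&(hsv[...,2]<100)&(P[...,2]>20)&(P[...,2]<50));v,u=np.nonzero(rm);print("rack",cv2.minAreaRect(cast(C,np.c_[u,v],35)[:,:2].astype(np.float32)))
for n,uv in dict(stick=(266,229),yel=(314,222),red=(273,276),blk=(320,270),turq=(265,180),pk1=(220,192),pk2=(221,241),bot=(237,140)).items(): print(n,cast(C,uv,140)[0].round(),P[uv[1],uv[0]].round())
cv2.imwrite("pics/crop.png",cv2.resize(p[165:305,195:345,::-1],None,fx=4,fy=4,interpolation=cv2.INTER_CUBIC))
E
```

```text
foot ((735.9827880859375, 218.19894409179688), (119.23464965820312, 98.7729721069336), 7.771590709686279) 11.536760902497406
line 61 [698.51456972 214.16660618  12.        ]
head 1162 [728.99004294 217.48859428 285.03626137] [702.25501808 179.90232069 211.83101789] [788.7253713  257.61253609 296.80402862]
rack ((450.60235595703125, -198.4345703125), (39.10858917236328, 24.353818893432617), 36.11882019042969)
stick [553. -96. 140.] [553. -96. 140.]
yel [ 567. -202.  140.] [ 567. -202.  139.]
red [ 453. -110.  140.] [ 453. -110.  141.]
blk [ 464. -211.  140.] [ 464. -212.  138.]
turq [662. -96. 140.] [663. -96. 131.]
pk1 [635.   4. 140.] [637.   5. 129.]
pk2 [528.   1. 140.] [528.   2. 132.]
bot [753. -34. 140.] [750. -34. 150.]
```

View pics/crop.png

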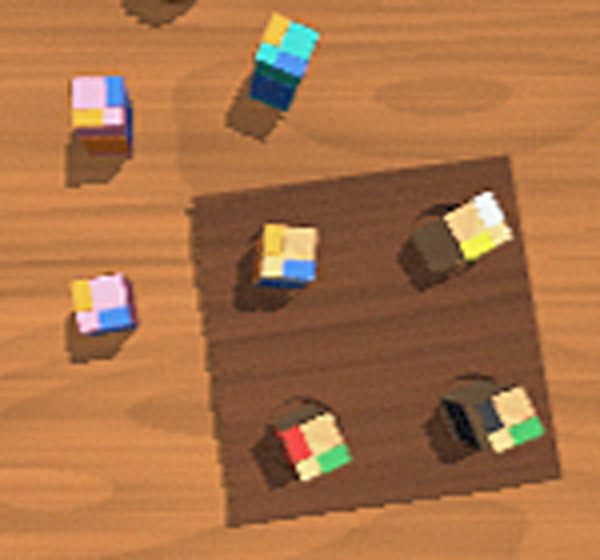

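The crop confirms it: at crop (288,257) the stick has bare pale wood, an orange strip on its left edge (+y world) and a blue strip on its lower edge (-x world). The pink and turquoise ones stand outside the rack. Next I'll take wrist looks at the lens, then at the stick.

```bash
cat >> h.py <<'E'
def look(o,tgt):
    T=optics.camera_params("wrist")["T_tool_cam"];f=np.array(tgt,float)-o;f/=np.linalg.norm(f)
    r=np.cross(f,[0,0,1]);r/=np.linalg.norm(r);Rc=np.c_[r,np.cross(f,r),f]
    Rt=Rc@T[:3,:3].T;return np.array(o)-Rt@T[:3,3],Rt
def down(yaw):
    c,s=np.cos(yaw),np.sin(yaw);return np.array([[c,s,0],[s,-c,0],[0,0,-1.]])
def wr(name):
    st=sensors.read_state();p,d=optics.grab_frame("wrist");C=cam("wrist",st)
    np.savez(f"pics/{name}.npz",p=p,d=d,K=C[0],R=C[1],o=C[2]);cv2.imwrite(f"pics/{name}.png",p[:,:,::-1]);return p,d,C
E
python3 - <<'E'
from h import *
best=None
for x in(470,440,410,380,350):
  for z in(300,340,380,420):
    for rz in (200,160,):
      try:q=ctrl.solve_ik(*look(np.array([x,180.,z]),[712,214,rz]))
      except Exception: q=None
      if q is not None and (best is None or z<best[1]): best=(x,z,rz,q)
print(best)
ctrl.move_ptp(*look(np.array([best[0],180.,best[1]]),[712,214,best[2]]))
wr("wl")
print(sensors.read_state()["eef_pos"])
ctrl.move_ptp([553,-96,266],down(0)); wr("ws"); print(sensors.read_state()["t"],sensors.read_state()["q"])
im=np.hstack([cv2.imread("pics/wl.png"),cv2.imread("pics/ws.png")]);cv2.imwrite("pics/both.png",cv2.resize(im,(800,300)))
E
```

```text
(470, 300, 200, array([ 0.22488597,  0.30525734,  2.28349375,  3.24814252,  0.92784863,
       -1.62550419]))
[578.9091651  195.90617698 215.67162485]
5.6667 [-3.25541507e-01  1.70301042e-01  1.56499927e+00  3.67213774e-04
  1.40747111e+00  1.24460843e+00]
```

View pics/both.png

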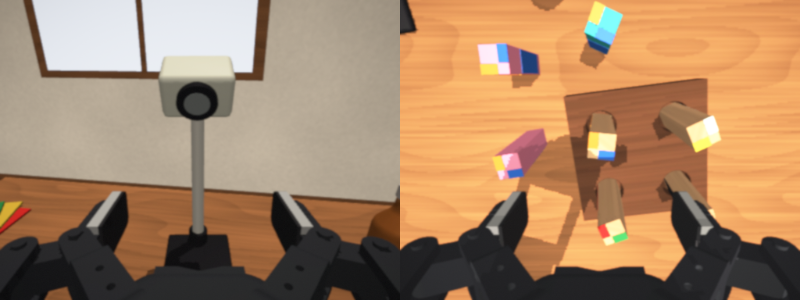

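Left picture: the lens (full-resolution about (252,130)) on the white head, with post and foot below. Right picture: the stick's top at about (258,180), orange on the left and blue at the bottom right. Now I'll compute both positions.

Run:
```python
from h import *
def load(n):
    f=np.load(f"pics/{n}.npz");return f["p"],f["d"],(f["K"],f["R"],f["o"])
def big(m):
    n,l,s,c=cv2.connectedComponentsWithStats(m.astype(np.uint8));return l==1+s[1:,4].argmax()
p,d,C=load("wl");P=cloud(C,d);hsv=cv2.cvtColor(p,cv2.COLOR_RGB2HSV)
box=np.zeros(d.shape,bool);box[65:160,195:310]=1
lm=cv2.fillPoly(np.zeros(d.shape,np.uint8),[cv2.convexHull(np.argwhere(big(box&(hsv[...,2]<90)))[:,::-1].copy())],1)>0
v,u=np.nonzero(lm);e=cv2.fitEllipse(cv2.findContours(lm.astype(np.uint8),0,1)[0][0]);print("ellipse",e)
core=cv2.erode(lm.astype(np.uint8),np.ones((7,7)))>0
print("lens depth med",np.median(d[core]),"3D",np.median(P[core],0).round(1))
K,R,o=C;ray=R@np.linalg.inv(K)@[*e[0],1];print("lens by z=250 n/a; by depth",(o+ray*np.median(d[core])).round(1),"dir",ray.round(3))
near=box&(d>0)&(d<np.median(d[core])+45)&~(cv2.dilate(lm.astype(np.uint8),np.ones((7,7)))>0)
fr=cv2.erode(near.astype(np.uint8),np.ones((5,5)))>0
X=P[fr]
# front face: RANSAC-ish by iterating on points with expected normal
n0=np.array([-np.cos(.436)*np.cos(.13),-np.cos(.436)*np.sin(.13),-np.sin(.436)]);L=np.median(P[core],0)
for n in range(6):
    s=np.abs((X-L)@n0+7)<4; 
    c=X[s].mean(0);w=np.linalg.svd(X[s]-c)[2][2] if s.sum()<5000 else np.linalg.eigh(np.cov(X[s].T))[1][:,0]
    w*=np.sign(w@n0);n0=w
print("front n",w.round(3),s.sum(),"yaw",np.degrees(np.arctan2(-w[1],-w[0])),"pitch",np.degrees(np.arcsin(-w[2])),"lens off",(L-c)@w)
p,d,C=load("ws");P=cloud(C,d);hsv=cv2.cvtColor(p,cv2.COLOR_RGB2HSV)
box=np.zeros(d.shape,bool);box[135:220,225:300]=1
tm=big(box&(P[...,2]>132)&(P[...,2]<150));v,u=np.nonzero(tm);print("topz",np.median(P[tm][:,2]),tm.sum())
W=cast(C,np.c_[u,v],140)
print("rect",cv2.minAreaRect(W[:,:2].astype(np.float32)))
for n,a,b in(("or",12,24),("bl",100,125)):
    m=tm&(hsv[...,0]>=a)&(hsv[...,0]<=b)&(hsv[...,1]>140);v,u=np.nonzero(m);print(n,m.sum(),cast(C,np.c_[u,v],140)[:,:2].mean(0).round(1))
cv2.imwrite("pics/st.png",cv2.resize(p[125:230,215:310,::-1],None,fx=5,fy=5))
```

```text
ellipse ((251.8124542236328, 129.28591918945312), (49.433433532714844, 55.08244323730469), 91.95105743408203)
lens depth med 239.06995 3D [705.7 216.7 253.4]
lens by z=250 n/a; by depth [705.8 216.8 253.3] dir [ 0.989  0.152 -0.194]
front n [-0.92  -0.138 -0.366] 1575 yaw 8.528926430456789 pitch 21.48147619641625 lens off 7.931559529106882
topz 139.66314793773776 1219
rect ((556.9168701171875, -98.01499938964844), (27.941543579101562, 30.065631866455078), 84.62579345703125)
or 49 [567.2 -87.8]
bl 186 [ 545.9 -103. ]
```

View pics/st.png

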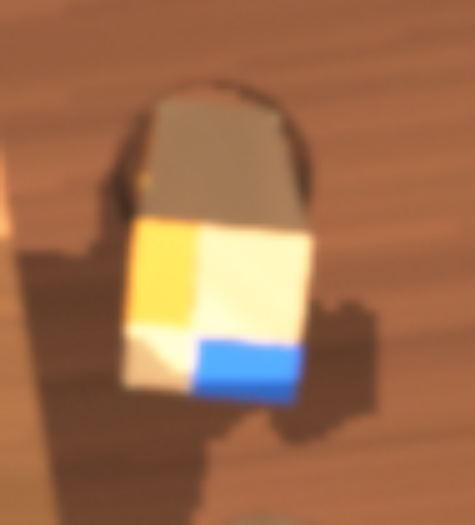

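```bash
cat >> h.py <<'E'
L=np.array([706.,215.3,250.]);YAW=np.radians(7.9);B=np.radians(25)
hh=np.array([-np.cos(YAW),-np.sin(YAW),0]);S=np.cos(B)*hh-np.sin(B)*np.array([0,0,1]);U=np.sin(B)*hh+np.cos(B)*np.array([0,0,1])
MID=L+160*S
def showR(ax):  # stick rotation with given side ('x' or 'y') facing the lens
    f=-S
    return np.c_[f,np.cross(U,f),U] if ax=='x' else np.c_[np.cross(f,U),f,U]
def rz(a): c,s=np.cos(a),np.sin(a);return np.array([[c,-s,0],[s,c,0],[0,0,1.]])
E
python3 - <<'E'
from h import *
f=np.load("pics/ws.npz");C=(f["K"],f["R"],f["o"])
print("MID",MID.round(1))
Rs=rz(np.radians(84.6))
G=112-6  # TCP height on stick axis: grasp point 112 above lower end -> TCP 118
for k in range(4):
    Rg=down(np.radians(-5.4)+k*np.pi/2); Rts=Rg.T@Rs   # stick in tool
    out=[]
    q0=ctrl.solve_ik([557,-98,128],Rg); out.append(q0)
    for ax in "xy":
        Rt=showR(ax)@Rts.T; out.append(ctrl.solve_ik(MID+U*(112+6-60),Rt)); 
    print(k,[None if o is None else np.round(o,2).tolist() for o in out])
E
```

```text
MID [562.4 195.4 182.4]
0 [[-0.33, 0.32, 1.68, -0.0, 1.14, 1.34], None, [0.21, -0.01, 1.89, -0.04, 0.83, -1.48]]
1 [[-0.33, 0.32, 1.68, -0.0, 1.14, -0.23], [0.21, -0.01, 1.89, -0.04, 0.83, 1.66], None]
2 [[-0.33, 0.32, 1.68, -0.0, 1.14, -1.8], [0.21, -0.01, 1.89, -0.04, 0.83, 0.09], [0.21, -0.01, 1.89, -0.04, 0.83, 1.66]]
3 [None, [0.21, -0.01, 1.89, -0.04, 0.83, -1.48], [0.21, -0.01, 1.89, -0.04, 0.83, 0.09]]
```

The top face is at crop centre (218,310), with orange on the left, blue at the bottom right and its edges turned about -5.4°; this matches the fit. Grasp variant 2 suits both showings.

Run:
```python
from h import *
R=down(np.radians(174.6))
ctrl.gripper_to(62,40)
ctrl.move_ptp([556.9,-98,230],R)
print(ctrl.move_l([556.9,-98,128],vel=120,threshold=15), sensors.read_state()["eef_pos"])
print(ctrl.gripper_to(0,50)); s=sensors.read_state();print(s["grip_width"],s["grasp_force"],s["force"])
ctrl.move_l([556.9,-98,335],vel=150)
ctrl.hold(.2);s=sensors.read_state();print(s["grip_width"],s["grasp_force"],s["t"],s["eef_pos"])
wr("hold")
p,d=optics.grab_frame("scene");np.savez("pics/sc2.npz",p=p,d=d)
im=np.hstack([cv2.imread("pics/hold.png"),p[:,:,::-1]]);cv2.imwrite("pics/both2.png",cv2.resize(im,(800,300)))
```

```text
False [557.65743804 -98.2538288  128.88492249]
False
27.557278002190934 49.63407576084137 [-0.05771937  0.51831058  2.69801453]
27.514939015799868 49.289817810058594 11.7417 [556.61985317 -97.88789893 334.10290253]
```

View pics/both2.png

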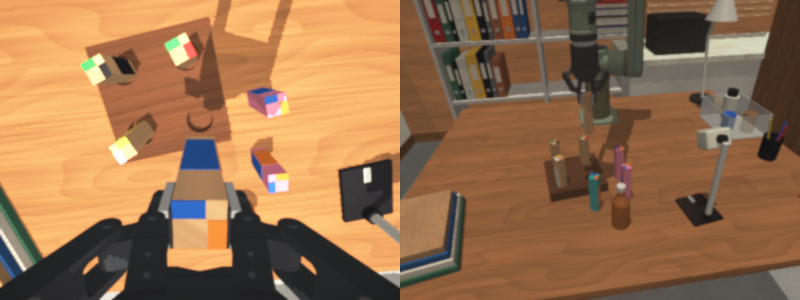

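Held: the wrist view shows the blue patch at (200,153) of the half-scale picture, with bare wood and the top strips between the fingers; the pocket is empty. Next I'll measure the stick's pose in the tool frame.

Run:
```python
from h import *
f=np.load("pics/hold.npz");p,d=f["p"],f["d"];T=optics.camera_params("wrist")["T_tool_cam"]
Q=cloud((f["K"],T[:3,:3],T[:3,3]),d)  # tool coords
hsv=cv2.cvtColor(p,cv2.COLOR_RGB2HSV);box=np.zeros(d.shape,bool);box[170:320,215:300]=1
bm=box&(hsv[...,0]>100)&(hsv[...,0]<125)&(hsv[...,1]>120)&(Q[...,2]>5)&(Q[...,2]<130)
bm=cv2.erode(bm.astype(np.uint8),np.ones((3,3)))>0
X=Q[bm];c=X.mean(0);w,V=np.linalg.eigh(np.cov(X.T));n=V[:,0]*np.sign(V[0,0])
print("blue patch",bm.sum(),c.round(1),X.min(0).round(1),X.max(0).round(1),"normal",n.round(3))
b=np.polyfit(X[:,2],X[:,1],1);print("y vs z slope",b)
fm=box&(Q[...,2]>-40)&(Q[...,2]<130)&(np.abs(Q[...,1])<18)&(Q[...,0]<25)&(Q[...,0]>5)
for z in range(-20,115,10):
    s=fm&(np.abs(Q[...,2]-z)<3)&(hsv[...,2]>60)
    if s.sum()>10:y=Q[s];print(z,s.sum(),np.median(y[:,0]).round(1),y[:,1].min().round(1),y[:,1].max().round(1))
# top face
tm=np.zeros(d.shape,bool);tm[255:320,220:295]=1
s=tm&(Q[...,0]<8)&(Q[...,0]>-12)&(np.abs(Q[...,1])<9)&(hsv[...,2]>100);print("top z",np.median(Q[s][:,2]),s.sum(), Q[s].min(0),Q[s].max(0))
```

```text
blue patch 1324 [16.5  0.3 58.9] [ 15.8 -11.3  29. ] [17.2 11.9 99.9] normal [ 1.    -0.001 -0.   ]
y vs z slope [ 0.00806336 -0.20520235]
-10 2367 11.3 -15.7 17.5
0 526 15.8 -16.9 17.9
10 446 15.8 -18.0 18.0
20 338 15.8 -18.0 18.0
30 297 16.2 -13.4 14.9
40 202 16.5 -13.4 15.0
50 175 16.5 -13.2 14.9
60 156 16.5 -13.3 14.9
70 130 16.5 -13.1 15.0
80 112 16.6 -13.1 15.0
90 100 16.5 -13.2 15.2
100 80 16.5 -13.0 15.1
110 71 15.9 -12.8 14.1
top z -10.77469612084171 1904 [-11.95689043  -8.99360259 -13.05266552] [ 7.97853448  8.98624927 -9.0138723 ]
```

```bash
cat >> h.py <<'E'
OFF=np.array([2.0,.4,58.7]); RTS=down(np.radians(174.6)).T@rz(np.radians(84.6))
def goal(ax,mid=MID):
    Rt=showR(ax)@RTS.T; return mid-Rt@OFF,Rt
def err(ax):
    s=sensors.read_state();g=goal(ax);Rt=np.array(s["eef_rot"])
    e=Rt@OFF+np.array(s["eef_pos"])-MID
    return e,np.degrees(np.linalg.norm(cv2.Rodrigues(Rt@g[1].T)[0]))
E
python3 - <<'E'
from h import *
g=goal('x',MID+60*S+60*U); ctrl.move_ptp(*g)
print(err('x'))
g=goal('x'); ctrl.move_l(g[0],g[1],vel=60); ctrl.hold(.3); e,a=err('x');print(e.round(2),a)
ctrl.move_l(g[0]-e,g[1],vel=20); ctrl.hold(.3); print(err('x'))
s=sensors.read_state();print(s["q"],s["t"],s["grip_width"])
for n in("top","scene"):
    p,d=optics.grab_frame(n);np.savez(f"pics/{n}3.npz",p=p,d=d);cv2.imwrite(f"pics/{n}3.png",p[:,:,::-1])
a=cv2.imread("pics/top3.png")[80:330,50:350];b=cv2.imread("pics/scene3.png")[80:330,200:500]
cv2.imwrite("pics/both3.png",cv2.resize(np.hstack([a,b]),(800,333)))
E
```

```text
(array([-78.4385852 , -11.13416748,  29.5619057 ]), np.float64(0.047564606281619924))
[-0.06  0.01  0.12] 0.010622277322975384
(array([ 0.05309503, -0.02201699, -0.13874989]), np.float64(0.002868973175458108))
[ 0.2016333  -0.01475276  1.88798721 -0.03640205  0.8331828   0.08227486] 15.9167 27.71193445817742
```

View pics/both3.png

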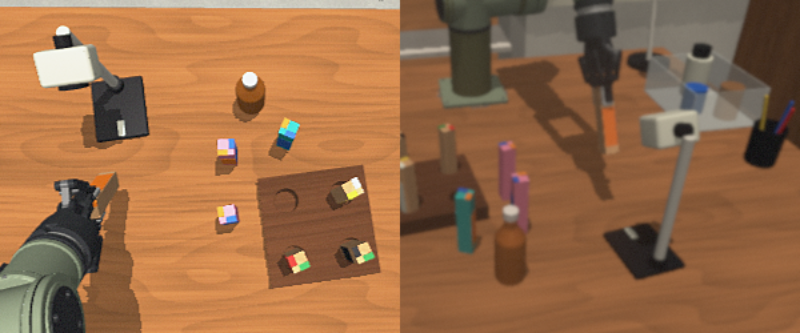

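Orange faces the lens with the stick leaning back (scene half of the picture, (610,130)), and the bystanders haven't moved. Now I'll hold, make the quarter turn, hold again and hand in.

Run:
```python
from h import *
ctrl.hold(2.0); print(err('x'))
g=goal('y'); ctrl.move_ptp(*g); ctrl.hold(.3); e,a=err('y'); print(e.round(2),a)
if np.linalg.norm(e)>.7: ctrl.move_l(g[0]-e,g[1],vel=20)
ctrl.hold(2.0); s=sensors.read_state(); print(err('y'),s["t"],s["grip_width"],s["q"],s["force"])
p,d=optics.grab_frame("scene");cv2.imwrite("pics/fin.png",cv2.resize(p[80:330,200:500,::-1],(600,500)))
```

```text
(array([ 0.04466494, -0.04803522, -0.15557106]), np.float64(0.006375172926654177))
[0.01 0.01 0.01] 0.005911069271694655
(array([-0.03262419, -0.01420278, -0.02527915]), np.float64(0.004127223050565477)) 21.725 27.276474962861244 [ 0.20732807 -0.01603119  1.89049637 -0.03968275  0.83216907  1.66052339] [ 0.06492038  0.03513858 -1.06635052]
```

View pics/fin.png

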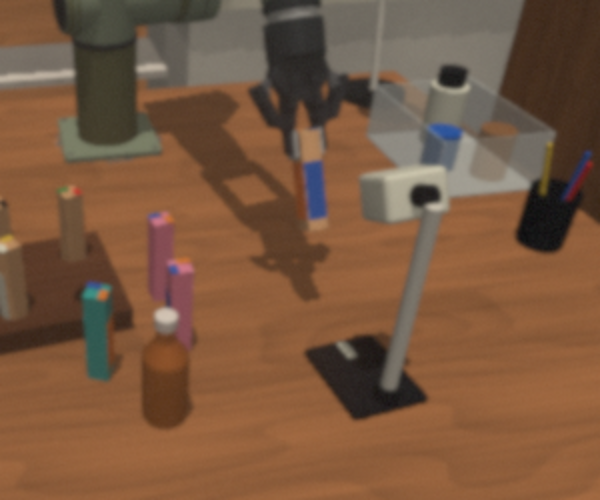

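The blue side now faces the lens (picture (316,190)), with the stick held still.

```bash
python3 -c "
from plant import ctrl
print(ctrl.finish_job())"
```

```text
the job is handed in; nothing more can be done
None
```

The job is handed in: I showed the lens the orange side, then the blue after a quarter turn, holding each still for 2 s. The robot clock read about 22 s, and the arm still holds the stick there; the lens position was measured to about 3 mm, and no verdict was returned.

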